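# Swap the lanes of a sample-tube reader

## Robot

A 6-joint arm with a two-finger parallel gripper is mounted at the origin on the work surface. World frame = base frame: x ahead of the robot, y to its left, z up, the work surface at z = 0. Lengths are in m, angles in degrees, forces in N, time in s.
With the tool pointing down it reaches from about 0.4 to 0.925 m from the base axis. Payload 3.4 kg.
Tool frame: the origin (TCP) lies at the very end of the fingers, on their centre line; the grasp point (between the pads) lies ctrl.tcp_to_grasp behind it (ctrl.tcp_to_grasp is the distance from the TCP to the grasp point, in m); z points along the fingers, y is the line along which they close (so a half turn about z gives the same grasp; the last joint's range is limited). The gripper opens to 85 mm and grips with 20 to 120 N. Pads are 22 mm wide; open, the fingers measure 114 mm over their backs; the gripper's body (76 mm by 85 mm) begins 54 mm behind the grasp point. The pads swing forward as they close: fully open they stand 13 mm farther back than shut.
Start: joints at [-80.472, 17.578, 86.31, -0, 76.112, -4.211], TCP at [0.137, -0.559, 0.195] pointing down, gripper open.
Joint ranges: [-179.03, 179.03], [-60, 130.46], [8.19, 133.38], [-81.62, 261.62], [5.75, 156.47], [-153.77, 153.77]. Speed limits (degrees/s): [147.25, 147.25, 180, 180, 180, 180].

## Interface

Orientations are given as a 3x3 rotation matrix whose columns are the frame's x, y, z axes.
In Python, from plant import ctrl, cams gives the robot as it stands.
- The arm moves only by the tool step_arm, never from a script. Its argument "series" is a list that holds one entry, the list of rows, each a list of 7 numbers: the shift along the tool's x, y, z in m, then the turn, a rotation vector about the tool's x, y, z in rad, then the closure in counts, from 0 (fully open) to 255 (shut). In form: [[[x, y, z, wx, wy, wz, jaw], ...]]. A call has 1 to 5 rows; each row shifts and turns the commanded pose from where the row before left it, along the tool's axes as they then stand; what a row does not reach is not made up. A row lasts 1/12 s, in which the tool goes at most 41.7 mm and 7.16 degrees, less where a joint would pass 70% of its speed; a pose out of reach is approached as far as the arm can. A call is refused whole if a number of a shift passes 0.0417 or a number of a turn 0.125, either way. A call with a gripper value outside its range is refused whole. The fingers move at their own pace and stop on an object; "grip_force" is the grip in N (left out, the last holds). Time passes only in rows, so rows that do not move let the fingers close. It gives the time, the measured TCP pose, the force, the opening and the grip force at its end, in the units of the state.
- ctrl.get_state(): the state, without advancing time (a new reading comes with each control period).
- cams.get_image(name): name is "scene" or "top"; returns a dict with "frame" (480x640x3 uint8, red, green, blue), "range_z" (480x640 float32, m along the optical axis (not along the pixel's ray), 0 where there is no reading), "K" (3x3 intrinsics, pixels), "dist" ([k1, k2, p1, p2, k3] as OpenCV has them; the pictures are not rectified), "rvec" (rotation vector, rad) and "tvec" (3), from world to camera coordinates, as OpenCV has them. Camera axes: x right, y down, z forward; pixel columns grow to the right and rows downward; lengths in m; the calibration is good to about 2 mm. A picture is of the moment at which its call begins.
- ctrl.job_done(): hands the job in; it is judged then, once.
The state is a dict: "t": time; "q": joint angles; "qvel": joint speeds; "effort": joint torques, N m; "tool_pos": TCP position; "tool_rot": TCP orientation; "ft_force": force on the tool from outside, world axes, zero at the start; "ft_torque": the same for the moment, N m; "finger_gap": opening from 0.0 (shut) to 1.0 (fully open); "gripper_force": force on a finger pad.
Only numpy, scipy, OpenCV 4.12 (cv2) and the standard library are available. Lean on these libraries where they do the work, as an engineer would, in place of code of your own. Each camera call takes 0.05 s, during which the arm holds its last target. There are 200 camera calls.

## Task

On the white tube reader, push the black lane, which carries the rack of sample tubes, fully home into the reader with the fingertips against its upright tab. Then push the empty red lane by its tab fully out towards the front until it stops, ready for the next rack. Do not touch or lift the rack of tubes, and leave everything else on the bench where it is.

Things in the scene. Friction and masses are not known exactly. Their poses are not given: they have to be found in the camera images.
- reader: White tube reader, fixed: housing 240 deep (x), 270 wide, 136 mm high (screen on roof to 165), and in front of it a grey deck 260 long, 22 mm high with two lanes side by side. Origin on the bench under the middle of the housing's front face; x points into the reader (lanes slide home along +x, out along -x), z up. Lanes at y = +60 and -60 mm; either colour may be left. Turned up to 0.3 rad.
- black_tab (a point): Top centre of the black lane's upright tab, 97 mm above the bench. Tab: black plate with white stripe, 8 mm thick along the lane, 52 mm wide, rising from the lane floor 30 mm above the bench. Axes as the reader's. Home: 100 mm in front of the housing face (reader x = -100 mm); out: 200 mm. Behind it, 80 mm (65 to 100) away, begins the tube rack, tops 115 mm above the bench; in front it is free.
- red_tab (a point): Top centre of the red lane's upright tab: size, height, axes, home and out places as the black tab's, but red. The red lane is empty: between tab and housing are only the low lips of its rack pocket (40 mm above the bench), so fingertips can be set down behind the tab (100 to 130 mm of room at the start).
- black_lane (a joint): Position of the black lane in m: 0 = fully home (a hard stop), 0.10 = fully out (a hard stop). Starts between 0.065 and 0.095. It slides with about 2 N of friction plus 15 N per m/s and stays where it is left.
- red_lane (a joint): Position of the red lane in m, same meaning: 0 = fully home, 0.10 = fully out (hard stop). Starts between 0 and 0.03. Same friction.
- rack: Loose grey rack, 118 (x) x 56 (y) x 52 mm high, with ten capped tubes (tops 85 mm above its underside), 175 to 350 g, standing with 18 mm of play either way in the shallow pocket of the black lane. Origin: centre of its underside, 125 to 160 mm behind the black tab and 30 mm above the bench. Rides along with the lane; not to be touched or lifted.
- white_rack: Bystander: loose white tube rack 200 x 75 x 60 mm with capped tubes to 85 mm high, on the bench left of the reader. Origin: centre of underside.
- empty_rack: Bystander: loose empty red rack 146 x 56 x 52 mm, on the bench right beside the reader's deck. Origin: centre of underside.
- cap_jar: Bystander: jar with blue cap, 60 mm across, 75 mm high, on the bench at the right. Origin: centre of underside.
- spray: Bystander: dark green bottle, 64 mm across, 170 mm high, at the right. Origin: centre of underside.
- marker: Bystander: green marker pen 135 mm long, 12 mm thick, lying on the bench at the left. Origin: its middle, underside.
- beaker: Bystander: glass beaker 72 mm across, 90 mm high, at the left. Origin: centre of underside.

How it is judged:
By the outcome, as a careful person would: the job done as asked, in the order asked, and still so for the second after the job is handed in, with the robot touching nothing.
It also fails if it takes over 51 s, if anything falls off the work surface, if the arm or the gripper's body presses on something with over 40 N, if the wrist force passes 120 N, or if a joint passes its speed limit or range.

## Working session

There is one attempt and no reset: what is moved stays moved. The work goes in short steps, Python scripts to look and compute and a tool call to move; the robot and the scene stay as the last step left them, time stands still between calls to the robot, and variables do not carry over. Pictures are saved under pics/ and viewed, at most 10 in all, crops included, and the job is handed in when it is done.

Besides the shell and the picture viewer there is one more tool, called after "Call:" by a JSON object that holds its "name" and its "arguments", one argument or row to a line. step_arm: Moves the arm, as the interface text tells. Its arguments: {"type":"object","properties":{"series":{"type":"array"},"grip_force":{"type":"number"}},"required":["series"]}

```bash
mkdir -p pics; ls; cat > h.py <<'E'
import numpy as np, cv2
from plant import ctrl, cams
def cloud(im):
    K,d=im["K"],np.array(im["dist"],float)
    h,w=im["range_z"].shape
    u,v=np.meshgrid(np.arange(w),np.arange(h))
    p=cv2.undistortPoints(np.stack([u,v],-1).reshape(-1,1,2).astype(np.float64),np.array(K),d).reshape(h,w,2)
    z=im["range_z"][...,None]
    R=cv2.Rodrigues(np.array(im["rvec"],float))[0]
    P=np.concatenate([p*z,z],-1)
    return (P-np.array(im["tvec"]).ravel())@R
E
python3 - <<'E'
from h import *
for n in("scene","top"):
    im=cams.get_image(n); cv2.imwrite(f"pics/{n}0.png",im["frame"][...,::-1]); np.savez(n+"0.npz",**im)
s=ctrl.get_state(); print(s, ctrl.tcp_to_grasp)
E
```

```text
pics
{'t': 0.1, 'q': array([-8.04721703e+01,  1.76176515e+01,  8.63751580e+01, -6.94575968e-04,
        7.61121919e+01, -4.21149632e+00]), 'qvel': array([-0.01727677, -0.13080698, -0.13304646,  0.02889489, -0.10982153,
        0.05690241]), 'effort': array([-3.22158367e-04, -4.58529496e+01, -2.52607942e+01, -2.07623002e-04,
        5.55851366e-03, -1.00626374e-05]), 'tool_pos': array([ 0.13641995, -0.55787318,  0.19428466]), 'tool_rot': array([[ 9.71385659e-01,  2.37507480e-01, -3.14953282e-04],
       [ 2.37507657e-01, -9.71383989e-01,  1.80539114e-03],
       [ 1.22853325e-04, -1.82853488e-03, -9.99998321e-01]]), 'ft_force': array([ 0.28829778, -0.26399581, -0.08511777]), 'ft_torque': array([-0.00516322,  0.03697965,  0.02047797]), 'gripper_force': 0.0, 'finger_gap': 1.0007072998027275} 0.0187
```

View pics/top0.png

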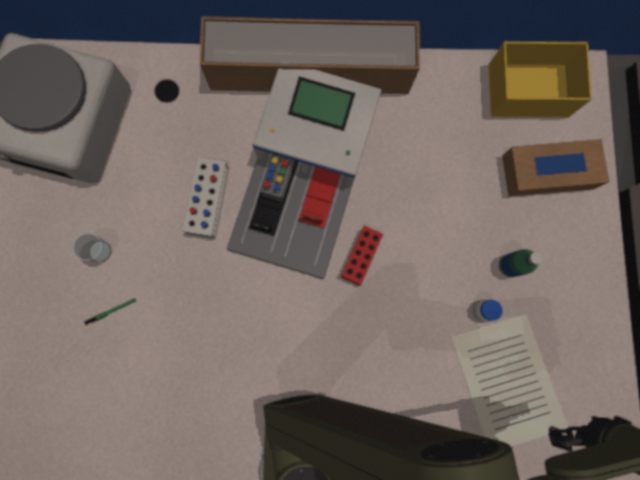

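View pics/scene0.png

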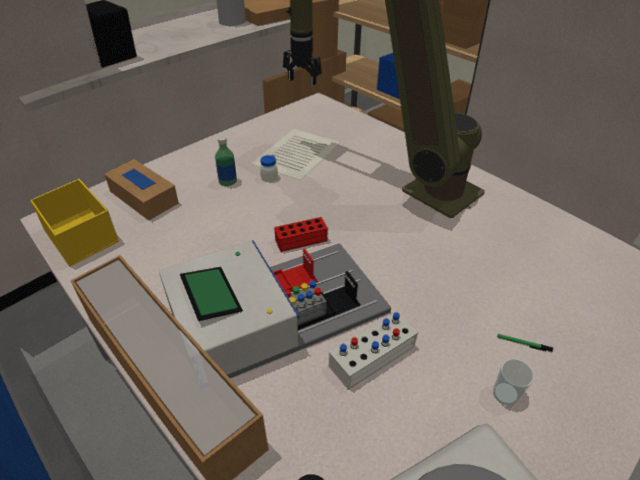

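The top view shows the reader turned slightly. Its black lane is on the left (tab about px 262,225, rack at 277,175) and its red lane on the right (tab about 315,215). The red rack at (362,255) stands beside the deck.

```bash
python3 - <<'E'
from h import *
D={n:dict(np.load(n+"0.npz")) for n in("scene","top")}
C={n:cloud(D[n]) for n in D}
P=C["top"]; 
for px in [(320,150),(262,225),(315,215),(277,175),(362,255)]: print(px,P[px[1],px[0]].round(3))
A=np.concatenate([C[n].reshape(-1,3)[D[n]["range_z"].ravel()>0] for n in C])
F=np.concatenate([D[n]["frame"].reshape(-1,3)[D[n]["range_z"].ravel()>0] for n in C]).astype(int)
roi=np.linalg.norm(A[:,:2]-P[180,310,:2],axis=1)<0.32
for n in C:
    a=C[n].reshape(-1,3); v=(D[n]["range_z"].ravel()>0)&(np.linalg.norm(a[:,:2]-P[180,310,:2],axis=1)<0.32)
    r=a[v&(abs(a[:,2]-.136)<.006)]
    rect=cv2.minAreaRect(r[:,:2].astype(np.float32)); print(n,"roof",len(r),rect,cv2.boxPoints(rect).round(3).tolist(),np.median(r[:,2]))
    dk=a[v&(abs(a[:,2]-.022)<.004)]
    rect=cv2.minAreaRect(dk[:,:2].astype(np.float32)); print(n,"deck",len(dk),rect)
E
```

```text
(320, 150) [ 0.769 -0.029  0.134]
(262, 225) [0.582 0.115 0.094]
(315, 215) [ 0.61  -0.018  0.095]
(277, 175) [0.716 0.081 0.086]
(362, 255) [ 0.515 -0.142  0.048]
scene roof 7552 ((0.8949928283691406, 0.012727558612823486), (0.35421493649482727, 0.3106973171234131), 74.5177230834961) [[0.6980000138282776, -0.11599999666213989], [0.996999979019165, -0.19900000095367432], [1.0920000076293945, 0.1420000046491623], [0.7929999828338623, 0.22499999403953552]] 0.13580176292521068
scene deck 3739 ((0.6989099383354187, 0.05632740259170532), (0.5021305680274963, 0.467623233795166), 5.20847225189209)
top roof 7624 ((0.8967015743255615, 0.015083491802215576), (0.3635120391845703, 0.30915042757987976), 73.93912506103516) [[0.6980000138282776, -0.11699999868869781], [0.9950000047683716, -0.20200000703334808], [1.0959999561309814, 0.1469999998807907], [0.7979999780654907, 0.2329999953508377]] 0.13625123670583958
top deck 5462 ((0.7173118591308594, 0.02895444631576538), (0.3938950300216675, 0.5137643218040466), 83.1812744140625)
```

```bash
cat > m.py <<'E'
from h import *
import sys
def fit(ps):
    yaw=-0.27; o=np.array([0.74,0.06])
    for it in range(6):
        R=np.array([[np.cos(yaw),-np.sin(yaw)],[np.sin(yaw),np.cos(yaw)]])
        l=(ps-o)@R
        k=(abs(l[:,1])<.17)&(l[:,0]>-.04)&(l[:,0]<.22); l=l[k]
        ys=np.arange(-.11,.11,.01); xs=[np.percentile(l[abs(l[:,1]-y)<.005,0],1) for y in ys]
        f=np.polyfit(ys,xs,1)
        bx=np.arange(.03,.2,.01)
        hi=[np.percentile(l[abs(l[:,0]-x)<.005,1],99) for x in bx]; lo=[np.percentile(l[abs(l[:,0]-x)<.005,1],1) for x in bx]
        g=np.polyfit(bx,(np.array(hi)+lo)/2,1)
        dy=(g[0]-f[0])/2
        o=o+R@np.array([np.polyval(f,0),np.polyval(g,0)]); yaw+=dy
    return o,yaw,np.median(hi)-np.median(lo),-f[0],g[0]
if __name__=="__main__":
  for n in("scene","top"):
    im=cams.get_image(n) if len(sys.argv)>1 else dict(np.load(n+"0.npz"))
    a=cloud(im).reshape(-1,3); v=im["range_z"].ravel()>0; c=im["frame"].reshape(-1,3).astype(int)
    o,yaw,w,*e=fit(a[v&(abs(a[:,2]-.136)<.005)][:,:2]) if len(sys.argv)<2 else (np.array([.7452,.0569]),-.2752,0)
    print(n,o.round(4),round(yaw,4),"w",round(w,4),e)
    R=np.array([[np.cos(yaw),-np.sin(yaw)],[np.sin(yaw),np.cos(yaw)]])
    l=np.c_[(a[:,:2]-o)@R,a[:,2]]
    for s in(1,-1):
        k=v&(abs(l[:,1]-s*.06)<.04)&(l[:,0]>-.255)&(l[:,0]<-.01)
        t=l[k&(l[:,2]>.06)&(l[:,2]<.1)&(l[:,0]<-.085-.04*(s>0))]
        if len(t): print(s,len(t),"tab x",np.percentile(t[:,0],[3,50,97]).round(4),"y",np.percentile(t[:,1],[2,50,98]).round(4),"z",np.percentile(t[:,2],98).round(4))
        h=l[k&(l[:,2]>.055)]; print("  hist x z>.055",np.histogram(h[:,0],np.arange(-.25,0,.01))[0])
E
python3 m.py
```

```text
Traceback (most recent call last):
  File "m.py", line 21, in <module>
    o,yaw,w,*e=fit(a[v&(abs(a[:,2]-.136)<.005)][:,:2]) if len(sys.argv)<2 else (np.array([.7452,.0569]),-.2752,0)
               ~~~^^^^^^^^^^^^^^^^^^^^^^^^^^^^^^^^^^^^
  File "m.py", line 9, in fit
    ys=np.arange(-.11,.11,.01); xs=[np.percentile(l[abs(l[:,1]-y)<.005,0],1) for y in ys]
                                    ~~~~~~~~~~~~~^^^^^^^^^^^^^^^^^^^^^^^^^^^
IndexError: index -1 is out of bounds for axis 0 with size 0
```

```bash
sed -i 's/\[0.74,0.06\]/[0.735,0.013]/' m.py; python3 m.py
```

```text
scene [0.7395 0.0184] -0.2897 w 0.2645 [np.float64(0.0008194661738500084), np.float64(-0.0008195276745706703)]
1 178 tab x [-0.1804 -0.1741 -0.1717] y [0.0345 0.0628 0.0834] z 0.0988
  hist x z>.055 [  0   0   0   0   0   0   9 190   0   0   0   0   0   0   0  32  94 163
  75 171  73 159  76  72]
-1 148 tab x [-0.1223 -0.1167 -0.1151] y [-0.0863 -0.0577 -0.0355] z 0.0988
  hist x z>.055 [  0   0   0   0   0   0   0   0   0   0   0   0  27 139   0   0   0   0
   0   0   0   0   0   0]
top [0.7391 0.0126] -0.2875 w 0.2663 [np.float64(-0.0052618054069250774), np.float64(0.005261806194569442)]
1 99 tab x [-0.1824 -0.1808 -0.1746] y [0.0332 0.0581 0.0826] z 0.0996
  hist x z>.055 [  0   0   0   0   0   0  65  51   0   0   0   0   0   0   0  81 119  74
  91  86  77  98  57 109]
-1 109 tab x [-0.1241 -0.1221 -0.1154] y [-0.0855 -0.0615 -0.0371] z 0.0994
  hist x z>.055 [ 0  0  0  0  0  0  0  0  0  0  0  0 85 41  0  0  0  0  0  0  0  0  0  0]
```

Call:
{"name": "step_arm", "arguments": {
  "series": [
    [[0, 0, -0.03, 0, 0, 0.105, 255], [0, 0, -0.03, 0, 0, 0.105, 255], [0, 0, -0.03, 0, 0, 0.105, 255], [0, 0, -0.03, 0, 0, 0.105, 255], [0, 0, -0.03, 0, 0, 0.105, 255]]
  ]
}}

```text
t: 0.52
tool_pos: [0.1364, -0.558, 0.346]
tool_rot: [[0.958, -0.286, -0.0], [-0.286, -0.958, 0.001], [-0.001, -0.001, -1.0]]
ft_force: [-0.0, -0.5, -0.2]
finger_gap: 0.298
gripper_force: 0.0
```

Call:
{"name": "step_arm", "arguments": {
  "series": [
    [[0.016, -0.03, 0, 0, 0, 0, 255], [0.016, -0.03, 0, 0, 0, 0, 255], [0.016, -0.03, 0, 0, 0, 0, 255], [0.016, -0.03, 0, 0, 0, 0, 255], [0.016, -0.03, 0, 0, 0, 0, 255]]
  ]
}}

```text
t: 0.93
tool_pos: [0.2561, -0.4356, 0.3447]
tool_rot: [[0.959, -0.282, -0.0], [-0.282, -0.959, 0.001], [-0.001, -0.001, -1.0]]
ft_force: [-0.4, -0.6, -0.5]
finger_gap: 0.003
gripper_force: 0.0
```

Call:
{"name": "step_arm", "arguments": {
  "series": [
    [[0.016, -0.03, 0, 0, 0, 0, 255], [0.016, -0.03, 0, 0, 0, 0, 255], [0.016, -0.03, 0, 0, 0, 0, 255], [0.016, -0.03, 0, 0, 0, 0, 255], [0.016, -0.03, 0, 0, 0, 0, 255]]
  ]
}}

```text
t: 1.35
tool_pos: [0.3751, -0.314, 0.3447]
tool_rot: [[0.96, -0.281, -0.001], [-0.281, -0.96, 0.001], [-0.001, -0.0, -1.0]]
ft_force: [-0.2, -0.5, -0.4]
finger_gap: -0.005
gripper_force: 0.0
```

Call:
{"name": "step_arm", "arguments": {
  "series": [
    [[0.016, -0.03, 0, 0, 0, 0, 255], [0.016, -0.03, 0, 0, 0, 0, 255], [0.016, -0.03, 0, 0, 0, 0, 255], [0.016, -0.03, 0, 0, 0, 0, 255], [0.016, -0.03, 0, 0, 0, 0, 255]]
  ]
}}

```text
t: 1.77
tool_pos: [0.4941, -0.1927, 0.3447]
tool_rot: [[0.96, -0.281, -0.001], [-0.281, -0.96, 0.0], [-0.001, -0.0, -1.0]]
ft_force: [0.8, -0.9, 0.2]
finger_gap: -0.003
gripper_force: 0.0
```

Call:
{"name": "step_arm", "arguments": {
  "series": [
    [[-0.0054, -0.0327, 0, 0, 0, 0, 255], [-0.0054, -0.0327, 0, 0, 0, 0, 255], [-0.0054, -0.0327, 0, 0, 0, 0, 255], [-0.0054, -0.0327, 0, 0, 0, 0, 255], [-0.0054, -0.0327, 0, 0, 0, 0, 255]]
  ]
}}

```text
t: 2.18
tool_pos: [0.5132, -0.0281, 0.3446]
tool_rot: [[0.96, -0.281, -0.001], [-0.281, -0.96, 0.0], [-0.001, 0.0, -1.0]]
ft_force: [0.8, -0.3, 0.4]
finger_gap: -0.004
gripper_force: 0.0
```

Call:
{"name": "step_arm", "arguments": {
  "series": [
    [[-0.0054, -0.0327, 0, 0, 0, 0, 255], [-0.0054, -0.0327, 0, 0, 0, 0, 255], [-0.0054, -0.0327, 0, 0, 0, 0, 255], [-0.0054, -0.0327, 0, 0, 0, 0, 255], [-0.0054, -0.0327, 0, 0, 0, 0, 255]]
  ]
}}

```text
t: 2.6
tool_pos: [0.5332, 0.1364, 0.3447]
tool_rot: [[0.96, -0.281, -0.001], [-0.281, -0.96, -0.0], [-0.001, 0.0, -1.0]]
ft_force: [0.4, -0.6, 0.1]
finger_gap: -0.002
gripper_force: 0.0
```

Call:
{"name": "step_arm", "arguments": {
  "series": [
    [[0, 0, 0.034, 0, 0, 0, 255], [0, 0, 0.034, 0, 0, 0, 255], [0, 0, 0.034, 0, 0, 0, 255], [0, 0, 0.034, 0, 0, 0, 255], [0, 0, 0, 0, 0, 0, 255]]
  ]
}}

```text
t: 3.02
tool_pos: [0.5274, 0.1339, 0.2017]
tool_rot: [[0.96, -0.281, -0.015], [-0.281, -0.96, -0.003], [-0.014, 0.007, -1.0]]
ft_force: [-2.2, 0.3, -1.3]
finger_gap: -0.0
gripper_force: 0.0
```

```bash
cat > r.py <<'E'
from h import *
o=np.array([.739,.015]);y=-.288;R=np.array([[np.cos(y),-np.sin(y)],[np.sin(y),np.cos(y)]])
s=ctrl.get_state(); p=s["tool_pos"]; print("reader xy",((p[:2]-o)@R).round(4),"z",p[2].round(4),"f_reader",(s["ft_force"][:2]@R).round(1),s["ft_force"][2].round(1),"t",s["t"], "axis",(s["tool_rot"][:2,0]@R).round(4))
E
python3 r.py; python3 - <<'E'
from h import *
im=cams.get_image("scene"); cv2.imwrite("pics/a1.png",cv2.resize(im["frame"][150:350,200:440,::-1],None,fx=3,fy=3))
E
```

```text
reader xy [-0.2366  0.0539] z 0.2017 f_reader [-2.3 -0.3] -1.3 t 3.0167 axis [0.9999 0.0032]
```

View pics/a1.png

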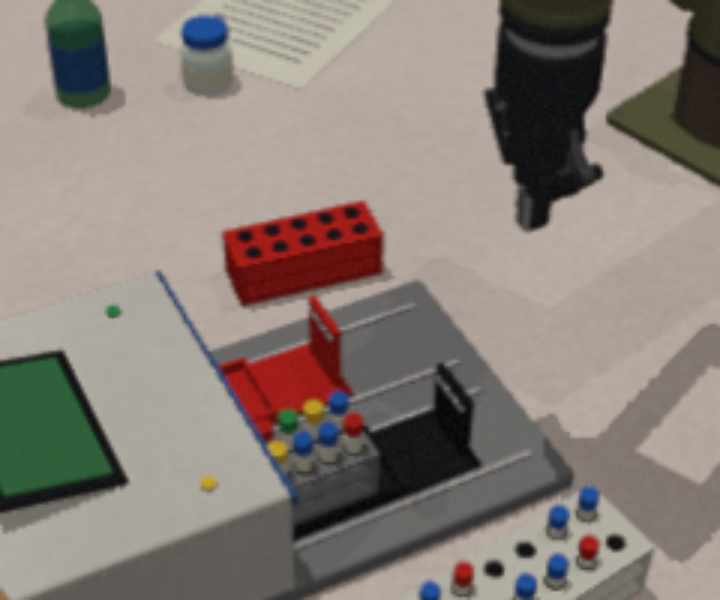

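The scene view shows the shut gripper above and in front of the black tab (tip about px 530,220, tab about 455,400). The way down is clear, so I will lower it.

Call:
{"name": "step_arm", "arguments": {
  "series": [
    [[0, -0.002, 0.025, 0, 0, 0, 255], [0, -0.002, 0.025, 0, 0, 0, 255], [0, 0, 0.025, 0, 0, 0, 255], [0, 0, 0.025, 0, 0, 0, 255], [0, 0, 0.025, 0, 0, 0, 255]]
  ]
}}

```text
t: 3.48
tool_pos: [0.5377, 0.139, 0.086]
tool_rot: [[0.96, -0.282, 0.005], [-0.282, -0.96, 0.001], [0.005, -0.002, -1.0]]
ft_force: [-0.1, -0.8, 0.1]
finger_gap: 0.001
gripper_force: 0.0
```

Call:
{"name": "step_arm", "arguments": {
  "series": [
    [[0, 0, 0, 0, 0, 0, 255], [0, 0, 0, 0, 0, 0, 255], [0, 0, 0, 0, 0, 0, 255]]
  ]
}}

```text
t: 3.73
tool_pos: [0.5371, 0.1389, 0.0865]
tool_rot: [[0.96, -0.281, 0.004], [-0.281, -0.96, 0.001], [0.004, -0.002, -1.0]]
ft_force: [0.3, 0.0, -0.0]
finger_gap: 0.001
gripper_force: 0.0
```

```bash
python3 r.py
```

```text
reader xy [-0.2288  0.0614] z 0.0865 f_reader [0.3 0.1] -0.0 t 3.7333 axis [1.     0.0026]
```

Call:
{"name": "step_arm", "arguments": {
  "series": [
    [[0, 0.0015, 0.011, 0, 0, 0, 255], [0, 0.0015, 0.011, 0, 0, 0, 255], [0.008, 0, 0, 0, 0, 0, 255], [0.008, 0, 0, 0, 0, 0, 255], [0.005, 0, 0, 0, 0, 0, 255]]
  ]
}}

```text
t: 4.15
tool_pos: [0.5576, 0.1298, 0.0643]
tool_rot: [[0.96, -0.281, 0.005], [-0.281, -0.96, 0.001], [0.005, -0.002, -1.0]]
ft_force: [0.1, 0.8, 0.6]
finger_gap: 0.001
gripper_force: 0.0
```

Call:
{"name": "step_arm", "arguments": {
  "series": [
    [[0.003, 0, 0, 0, 0, 0, 255], [0.003, 0, 0, 0, 0, 0, 255], [0.003, 0, 0, 0, 0, 0, 255], [0.003, 0, 0, 0, 0, 0, 255], [0.003, 0, 0, 0, 0, 0, 255]]
  ]
}}

```text
t: 4.57
tool_pos: [0.5686, 0.1255, 0.0622]
tool_rot: [[0.96, -0.281, -0.0], [-0.281, -0.96, -0.0], [-0.0, 0.0, -1.0]]
ft_force: [-0.3, -0.1, 0.6]
finger_gap: 0.001
gripper_force: 0.0
```

```bash
python3 r.py
```

```text
reader xy [-0.1948  0.0575] z 0.0622 f_reader [-0.2 -0.2] 0.6 t 4.5667 axis [1.     0.0028]
```

Contact is due at about x = −0.193. I will keep pushing slowly.

Call:
{"name": "step_arm", "arguments": {
  "series": [
    [[0.003, 0, 0, 0, 0, 0, 255], [0.003, 0, 0, 0, 0, 0, 255], [0.004, 0, 0, 0, 0, 0, 255], [0.004, 0, 0, 0, 0, 0, 255], [0.004, 0, 0, 0, 0, 0, 255]]
  ]
}}

```text
t: 4.98
tool_pos: [0.5861, 0.1204, 0.0621]
tool_rot: [[0.96, -0.281, -0.0], [-0.281, -0.96, 0.0], [-0.0, -0.0, -1.0]]
ft_force: [0.3, 0.2, -1.4]
finger_gap: 0.001
gripper_force: 0.0
```

Call:
{"name": "step_arm", "arguments": {
  "series": [
    [[0.004, 0, 0, 0, 0, 0, 255], [0.004, 0, 0, 0, 0, 0, 255], [0.004, 0, 0, 0, 0, 0, 255], [0.004, 0, 0, 0, 0, 0, 255], [0.004, 0, 0, 0, 0, 0, 255]]
  ]
}}

```text
t: 5.4
tool_pos: [0.6053, 0.1147, 0.0621]
tool_rot: [[0.96, -0.281, 0.0], [-0.281, -0.96, 0.0], [-0.0, -0.0, -1.0]]
ft_force: [0.1, -0.2, 0.7]
finger_gap: 0.001
gripper_force: 0.0
```

```bash
python3 r.py; python3 m.py 1
```

```text
reader xy [-0.1565  0.0577] z 0.0621 f_reader [ 0.2 -0.1] 0.7 t 5.4 axis [1.     0.0028]
scene [0.7452 0.0569] -0.2752 w 0 []
1 110 tab x [-0.1735 -0.1681 -0.1659] y [0.0208 0.0372 0.0481] z 0.0992
  hist x z>.055 [166 169 170 177 150 172 190 337 521 617 935 976 995 567  14   1  58  84
  88  76  97  71 105  45]
-1 90 tab x [-0.1183 -0.1126 -0.1108] y [-0.0997 -0.0825 -0.0712] z 0.0982
  hist x z>.055 [157 162 161 168 158 144 127 115  98  75  87  44  24 112   8   0   0   0
   0   0   0   0   0   0]
top [0.7452 0.0569] -0.2752 w 0 []
1 41 tab x [-0.1755 -0.1736 -0.1671] y [0.0215 0.0316 0.0411] z 0.0993
  hist x z>.055 [102 100  95  99 111 177 244 209 200 191 170 135  66  12   0   0   0   0
   0   0   0   0   0   0]
-1 46 tab x [-0.1181 -0.1163 -0.1104] y [-0.0989 -0.0896 -0.0787] z 0.0997
  hist x z>.055 [ 71  70  67  68  64  62  63 119 111 109  97  68  52  95  29   5   0   0
   0   0   0   0   0   0]
```

```bash
sed -i 's/\[.7452,.0569\]),-.2752/[.739,.015]),-.288/' m.py; python3 - <<'E'
from h import *
im=cams.get_image("scene"); cv2.imwrite("pics/a2.png",cv2.resize(im["frame"][200:350,240:440,::-1],None,fx=4,fy=4))
E
```

```text
(no output)
```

View pics/a2.png

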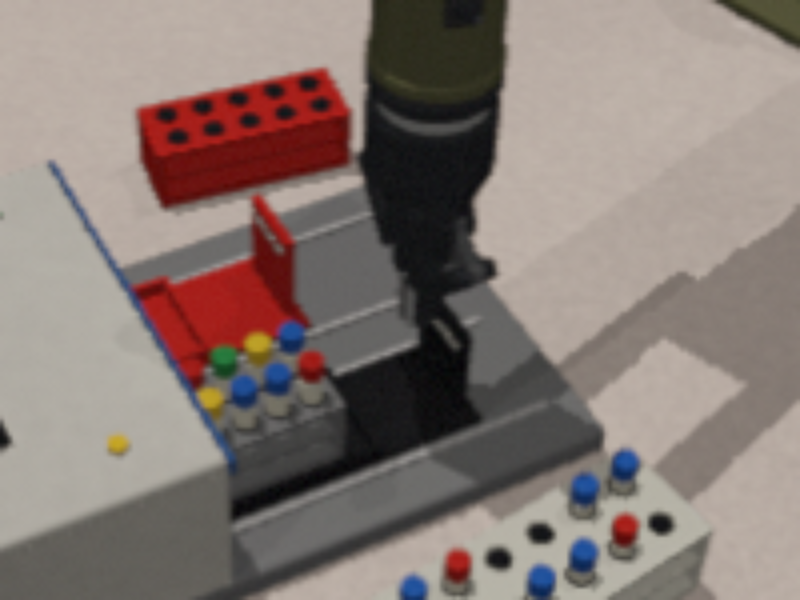

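The fingers look to be on the robot side of the black tab, with the tip hidden behind it (tab about px 447,360). I will measure where the tab is now.

```bash
python3 m.py 1; python3 - <<'E'
from h import *
o=np.array([.739,.015]);y=-.288;R=np.array([[np.cos(y),-np.sin(y)],[np.sin(y),np.cos(y)]])
for t in(0,1):
  for n in("scene","top"):
    im=cams.get_image(n) if t else dict(np.load(n+"0.npz")); a=cloud(im).reshape(-1,3); l=np.c_[(a[:,:2]-o)@R,a[:,2]]
    v=(im["range_z"].ravel()>0)&(abs(l[:,0]+.17)<.08)&(l[:,1]>.03)&(l[:,1]<.09)
    for lo,hi in((.05,.075),(.075,.092),(.092,.102),(.11,.14)):
        q=l[v&(l[:,2]>lo)&(l[:,2]<hi)]
        if len(q): print(t,n,lo,len(q),np.histogram(q[:,0],np.arange(-.23,-.09,.01))[0])
E
```

```text
scene [0.739 0.015] -0.288 w 0 []
1 140 tab x [-0.1805 -0.1742 -0.1724] y [0.0442 0.0724 0.0875] z 0.0991
  hist x z>.055 [ 162  174  178  151   51   32  103  380  379  606  929  923 1247  327
  198   78   88  162   77  169   73  170   67   72]
-1 150 tab x [-0.1229 -0.1174 -0.1156] y [-0.0824 -0.0556 -0.0322] z 0.099
  hist x z>.055 [148  48  19  14   3   0   0   0   0   0   0   0  32 131   0   0   0   0
   0   0   0   0   0   0]
top [0.739 0.015] -0.288 w 0 []
1 97 tab x [-0.1818 -0.1801 -0.1736] y [0.0309 0.0554 0.0806] z 0.0989
  hist x z>.055 [102 100  97  97 184 578 586 447 299 243 215 184 114  68  20   7  11  15
  22  30  34  47  28  65]
-1 111 tab x [-0.1226 -0.1208 -0.1146] y [-0.0884 -0.0632 -0.0389] z 0.0989
  hist x z>.055 [70 66 61 46 27 16  0  0  0  0  0  0 72 49  0  0  0  0  0  0  0  0  0  0]
0 scene 0.05 108 [ 0  0  0  0  3 89  0  0  0  0  0  0  0 16]
0 scene 0.075 78 [ 0  0  0  0  1 56  0  0  0  0  0  0  0 21]
0 scene 0.092 65 [ 0  0  0  0  9 56  0  0  0  0  0  0  0  0]
0 top 0.05 67 [ 0  0  0  0 28  3  0  0  0  0  0  0  0 36]
0 top 0.075 68 [ 0  0  0  0 19  4  0  0  0  0  0  0  0 45]
0 top 0.092 63 [ 0  0  0  0 15 48  0  0  0  0  0  0  0  0]
1 scene 0.05 102 [ 0  0  0  0  1 90  0  0  0  0  0  0  0 11]
1 scene 0.075 72 [ 0  0  0  0  2 46  0  0  0  0  0  0  0 24]
1 scene 0.092 44 [ 0  0  0  0  5 36  0  3  0  0  0  0  0  0]
1 scene 0.11 66 [ 0  0  0  0  0  0  7 45 14  0  0  0  0  0]
1 top 0.05 30 [ 0  0  0  0 28  1  0  0  0  0  0  0  0  1]
1 top 0.075 27 [ 0  0  0  0 20  7  0  0  0  0  0  0  0  0]
1 top 0.092 58 [ 0  0  0  0 13 44  1  0  0  0  0  0  0  0]
1 top 0.11 1 [0 0 0 0 0 0 1 0 0 0 0 0 0 0]
```

```bash
python3 - <<'E'
from h import *
o=np.array([.739,.015]);y=-.288;R=np.array([[np.cos(y),-np.sin(y)],[np.sin(y),np.cos(y)]])
s=ctrl.get_state(); print(s["q"].round(2),s["tool_pos"].round(4))
for n in("scene","top"):
    im=cams.get_image(n); a=cloud(im).reshape(-1,3); l=np.c_[(a[:,:2]-o)@R,a[:,2]]
    v=(im["range_z"].ravel()>0)&(l[:,0]>-.3)&(l[:,0]<-.12)&(abs(l[:,1])<.15)
    for z in np.arange(.045,.26,.015):
        q=l[v&(abs(l[:,2]-z)<.0075)]
        if len(q): print(n,z.round(3),len(q),"x",np.percentile(q[:,0],[2,50,98]).round(3),"y",np.percentile(q[:,1],[2,50,98]).round(3))
    if n=="scene":
        w=np.array([*(o+R@np.array([-.1565,.0577])),.0621]); 
        for ww in (s["tool_pos"],s["tool_pos"]-s["tool_rot"][:,2]*.07):
            print(cv2.projectPoints(np.array(ww).reshape(1,1,3),im["rvec"],im["tvec"],im["K"],im["dist"])[0].ravel())
    cv2.imwrite(f"pics/b_{n}.png",cv2.resize(im["frame"][(slice(140,290) if n=="top" else slice(220,320)),(slice(220,420) if n=="top" else slice(290,420)),::-1],None,fx=4 if n=="top" else 6,fy=4 if n=="top" else 6,interpolation=cv2.INTER_CUBIC))
E
```

```text
[  6.83  27.7   90.88   0.    61.45 113.16] [0.6046 0.1149 0.0621]
scene 0.045 50 x [-0.179 -0.174 -0.122] y [-0.034  0.064  0.088]
scene 0.06 62 x [-0.181 -0.174 -0.121] y [-0.033  0.065  0.087]
scene 0.075 54 x [-0.178 -0.174 -0.121] y [-0.034  0.068  0.087]
scene 0.09 62 x [-0.181 -0.174 -0.121] y [-0.067  0.071  0.087]
scene 0.105 51 x [-0.179 -0.154 -0.12 ] y [-0.077  0.064  0.088]
scene 0.12 41 x [-0.164 -0.154 -0.149] y [0.05  0.067 0.073]
scene 0.135 22 x [-0.156 -0.15  -0.148] y [0.047 0.063 0.07 ]
scene 0.15 80 x [-0.168 -0.15  -0.147] y [0.028 0.071 0.092]
scene 0.165 93 x [-0.17  -0.149 -0.144] y [0.015 0.072 0.103]
scene 0.18 109 x [-0.169 -0.148 -0.143] y [0.005 0.076 0.12 ]
scene 0.195 155 x [-0.169 -0.151 -0.141] y [0.043 0.1   0.12 ]
scene 0.21 79 x [-0.166 -0.151 -0.142] y [0.07  0.095 0.102]
scene 0.225 73 x [-0.175 -0.153 -0.124] y [0.054 0.094 0.099]
scene 0.24 169 x [-0.183 -0.14  -0.123] y [0.046 0.089 0.097]
scene 0.255 170 x [-0.182 -0.141 -0.123] y [0.053 0.089 0.097]
[342.33876588 289.0701137 ]
[343.72937191 269.23902844]
top 0.045 41 x [-0.182 -0.122 -0.121] y [-0.086 -0.047  0.072]
top 0.06 36 x [-0.181 -0.15  -0.121] y [-0.086 -0.007  0.079]
top 0.075 39 x [-0.181 -0.123 -0.121] y [-0.085 -0.042  0.077]
top 0.09 84 x [-0.182 -0.175 -0.12 ] y [-0.086  0.041  0.081]
top 0.105 37 x [-0.181 -0.177 -0.12 ] y [-0.078  0.049  0.076]
top 0.12 1 x [-0.164 -0.164 -0.164] y [0.041 0.041 0.041]
top 0.15 8 x [-0.172 -0.169 -0.166] y [0.028 0.031 0.036]
top 0.165 3 x [-0.17  -0.169 -0.164] y [0.029 0.03  0.097]
top 0.18 16 x [-0.172 -0.169 -0.15 ] y [-0.006  0.104  0.118]
top 0.195 65 x [-0.171 -0.161 -0.147] y [-0.006  0.106  0.117]
top 0.225 8 x [-0.195 -0.193 -0.176] y [0.024 0.044 0.074]
top 0.24 30 x [-0.196 -0.191 -0.175] y [0.022 0.038 0.071]
top 0.255 36 x [-0.196 -0.191 -0.177] y [0.023 0.039 0.073]
```

View pics/b_scene.png

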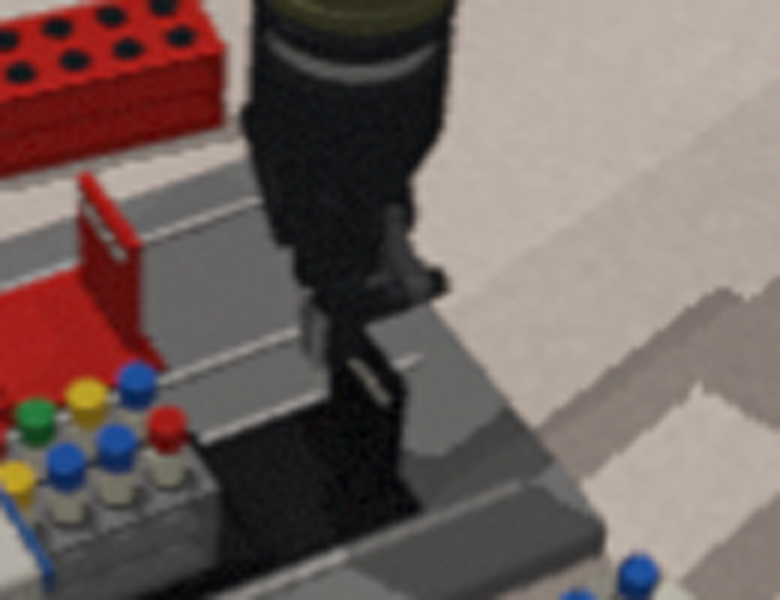

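View pics/b_top.png

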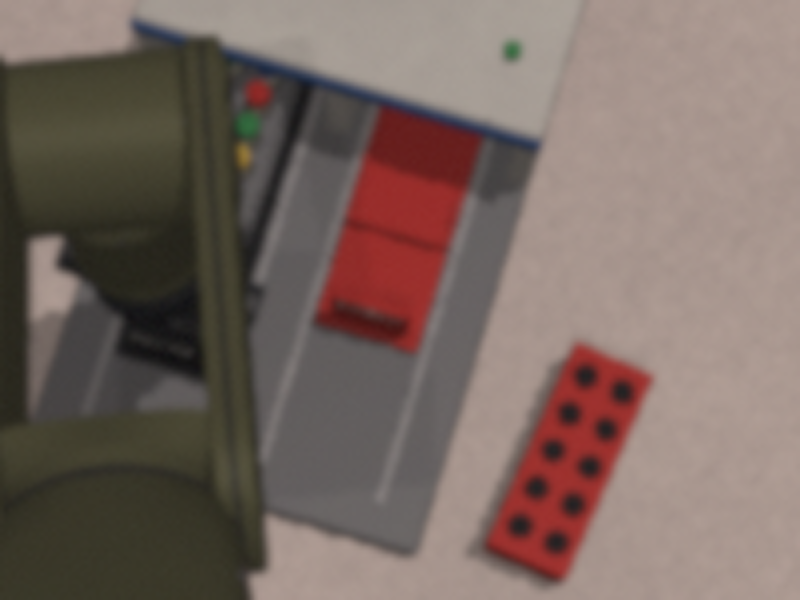

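The shut gripper hangs above the tab (pad at px 315,330 in the crop). Nothing is visible at (314,414), where the reported TCP projects, so the fingers really end about 40 mm higher than reported. I will check this against the start image.

```bash
python3 - <<'E'
from h import *
def rep(im,tp,rot,tag):
    a=cloud(im).reshape(-1,3); l=(a-tp)@rot   # tool coords
    v=(im["range_z"].ravel()>0)&(abs(l[:,0])<.06)&(abs(l[:,1])<.07)&(a[:,2]>.1015)&(l[:,2]>-.2)
    print(tag)
    for z in np.arange(-.19,.05,.01):
        q=l[v&(abs(l[:,2]-z)<.005)]
        if len(q)>2: print(z.round(3),len(q),"x",np.percentile(q[:,0],[3,50,97]).round(3),"y",np.percentile(q[:,1],[3,50,97]).round(3))
s=ctrl.get_state()
im0=dict(np.load("scene0.npz"))
c,sn=.9714,.2375
rep(im0,np.array([.1364,-.5579,.1943]),np.array([[c,sn,0],[sn,-c,0],[0,0,-1]]),"start scene open")
rep(cams.get_image("scene"),s["tool_pos"],s["tool_rot"],"now scene shut")
E
```

```text
start scene open
-0.19 70 x [-0.011  0.025  0.037] y [-0.042 -0.027  0.015]
-0.18 63 x [-0.004  0.028  0.038] y [-0.043 -0.022  0.019]
-0.17 61 x [-0.011  0.028  0.039] y [-0.045 -0.025  0.014]
-0.16 25 x [-0.007  0.008  0.02 ] y [-0.043 -0.035  0.057]
-0.15 109 x [-0.012  0.007  0.014] y [-0.068 -0.004  0.062]
-0.14 102 x [-0.006  0.008  0.019] y [-0.068 -0.014  0.059]
-0.13 72 x [-0.011  0.01   0.018] y [-0.067  0.002  0.067]
-0.12 90 x [-0.017  0.008  0.016] y [-0.066 -0.012  0.065]
-0.11 80 x [-0.016  0.006  0.015] y [-0.067 -0.009  0.067]
-0.1 54 x [-0.014  0.006  0.013] y [-0.064  0.036  0.066]
-0.09 29 x [-0.01   0.006  0.011] y [-0.064  0.04   0.055]
-0.08 31 x [-0.013  0.004  0.01 ] y [-0.062 -0.049  0.047]
-0.07 31 x [-0.009  0.002  0.013] y [-0.06   0.035  0.051]
-0.06 30 x [-0.009  0.002  0.01 ] y [-0.062 -0.007  0.053]
-0.05 8 x [-0.012 -0.001  0.008] y [-0.054 -0.007  0.042]
now scene shut
-0.19 111 x [-0.024  0.017  0.034] y [-0.04  -0.032  0.002]
-0.18 113 x [-0.022  0.016  0.034] y [-0.039 -0.031  0.009]
-0.17 94 x [-0.019  0.016  0.033] y [-0.04  -0.032  0.004]
-0.16 29 x [-0.011  0.002  0.011] y [-0.041 -0.038 -0.028]
-0.15 52 x [-0.009  0.005  0.013] y [-0.044 -0.038 -0.015]
-0.14 71 x [-0.006  0.007  0.016] y [-0.049 -0.025  0.008]
-0.13 120 x [-0.012  0.005  0.016] y [-0.063 -0.051  0.013]
-0.12 73 x [-0.011  0.009  0.014] y [-0.062 -0.019  0.052]
-0.11 69 x [0.003 0.009 0.014] y [-0.049  0.003  0.049]
-0.1 48 x [-0.013  0.008  0.012] y [-0.043 -0.016  0.038]
-0.09 67 x [-0.013  0.007  0.01 ] y [-0.036 -0.015  0.03 ]
-0.08 23 x [0.003 0.008 0.011] y [-0.029 -0.006  0.023]
-0.07 18 x [0.002 0.005 0.008] y [-0.017 -0.006  0.003]
-0.06 23 x [-0.007  0.004  0.008] y [-0.017 -0.008  0.006]
-0.05 29 x [-0.007  0.004  0.007] y [-0.015 -0.009  0.004]
-0.04 9 x [0.001 0.006 0.007] y [-0.012 -0.001  0.005]
```

The real fingertips are about 35 mm above the reported TCP, so they passed just over the tab and the lane did not move. I will raise, go back, and come down lower, to a reported z of about 0.027.

Call:
{"name": "step_arm", "arguments": {
  "series": [
    [[0, 0, -0.02, 0, 0, 0, 255], [0, 0, -0.02, 0, 0, 0, 255], [-0.02, 0, 0, 0, 0, 0, 255], [-0.02, 0, 0, 0, 0, 0, 255], [-0.02, 0, 0, 0, 0, 0, 255]]
  ]
}}

```text
t: 6.32
tool_pos: [0.5472, 0.1319, 0.1026]
tool_rot: [[0.959, -0.282, 0.001], [-0.282, -0.959, 0.0], [0.001, -0.001, -1.0]]
ft_force: [0.4, 0.0, 0.7]
finger_gap: 0.003
gripper_force: 0.0
```

Call:
{"name": "step_arm", "arguments": {
  "series": [
    [[-0.015, 0, 0, 0, 0, 0, 255], [0, 0, 0, 0, 0, 0, 255], [0, 0, 0, 0, 0, 0, 255], [0, 0, 0.02, 0, 0, 0, 255], [0, 0, 0.02, 0, 0, 0, 255]]
  ]
}}

```text
t: 6.73
tool_pos: [0.5366, 0.1362, 0.0633]
tool_rot: [[0.96, -0.281, 0.006], [-0.281, -0.96, 0.001], [0.006, -0.003, -1.0]]
ft_force: [0.2, -0.1, -0.7]
finger_gap: -0.0
gripper_force: 0.0
```

Call:
{"name": "step_arm", "arguments": {
  "series": [
    [[0, 0, 0.015, 0, 0, 0, 255], [0, 0, 0.015, 0, 0, 0, 255], [0, 0, 0.006, 0, 0, 0, 255], [0, 0, 0, 0, 0, 0, 255], [0, 0, 0, 0, 0, 0, 255]]
  ]
}}

```text
t: 7.15
tool_pos: [0.5339, 0.1358, 0.0261]
tool_rot: [[0.96, -0.282, 0.0], [-0.282, -0.96, -0.0], [0.0, -0.0, -1.0]]
ft_force: [0.0, -0.6, -0.1]
finger_gap: -0.0
gripper_force: 0.0
```

```bash
python3 r.py; python3 - <<'E'
from h import *
im=cams.get_image("scene"); cv2.imwrite("pics/c.png",cv2.resize(im["frame"][220:320,290:420,::-1],None,fx=6,fy=6,interpolation=cv2.INTER_CUBIC))
E
```

```text
reader xy [-0.2309  0.0576] z 0.0261 f_reader [ 0.2 -0.6] -0.1 t 7.15 axis [1.     0.0025]
```

View pics/c.png

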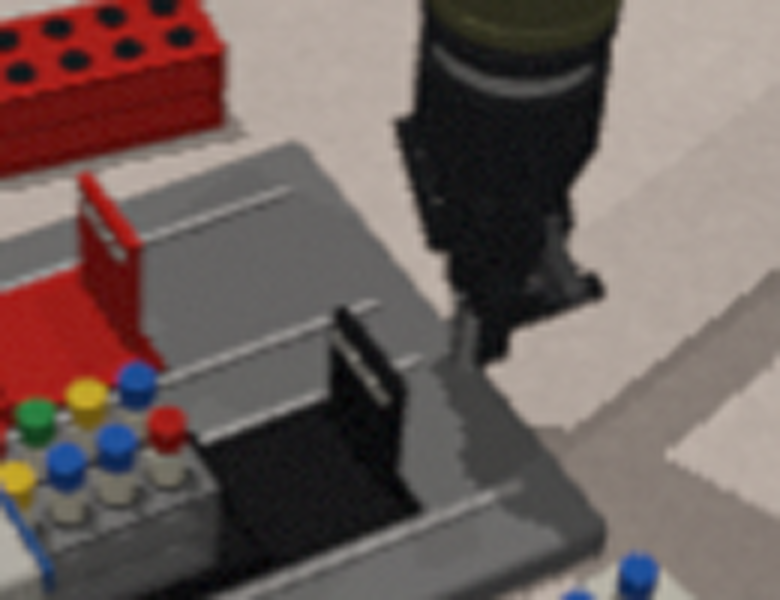

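The fingers now stand free in front of the black tab, with the tip at about px (480,360). I will measure the real tip.

```bash
python3 - <<'E'
from h import *
s=ctrl.get_state()
for n in("scene","top"):
    im=cams.get_image(n); a=cloud(im).reshape(-1,3); l=(a-s["tool_pos"])@s["tool_rot"]
    v=(im["range_z"].ravel()>0)&(abs(l[:,0])<.03)&(abs(l[:,1])<.04)&(a[:,2]>.035)
    q=l[v&(l[:,2]>-.07)]
    for z in np.arange(-.07,.0,.005):
        k=q[abs(q[:,2]-z)<.0025]
        if len(k): print(n,z.round(3),len(k),k.min(0).round(3),k.max(0).round(3))
E
```

```text
scene -0.07 3 [ 0.005 -0.009 -0.069] [ 0.01   0.002 -0.068]
scene -0.065 10 [ 0.002 -0.015 -0.067] [ 0.01   0.001 -0.063]
scene -0.06 16 [-0.008 -0.015 -0.062] [ 0.01   0.004 -0.058]
scene -0.055 13 [-0.006 -0.016 -0.057] [ 0.01   0.013 -0.053]
scene -0.05 17 [-0.009 -0.015 -0.052] [ 0.01   0.012 -0.048]
scene -0.045 14 [-0.006 -0.013 -0.047] [ 0.011  0.003 -0.043]
scene -0.04 3 [-0.005 -0.012 -0.042] [ 0.007 -0.007 -0.039]
```

The real tip is 40 mm above the reported TCP, so it is at z of about 0.066. I will go 8 mm lower and push.

Call:
{"name": "step_arm", "arguments": {
  "series": [
    [[0, 0, 0.008, 0, 0, 0, 255], [0.01, 0, 0, 0, 0, 0, 255], [0.01, 0, 0, 0, 0, 0, 255], [0.006, 0, 0, 0, 0, 0, 255], [0.004, 0, 0, 0, 0, 0, 255]]
  ]
}}

```text
t: 7.72
tool_pos: [0.564, 0.1272, 0.0184]
tool_rot: [[0.959, -0.282, 0.002], [-0.282, -0.959, 0.0], [0.002, -0.001, -1.0]]
ft_force: [0.5, -0.3, 0.2]
finger_gap: -0.002
gripper_force: 0.0
```

Call:
{"name": "step_arm", "arguments": {
  "series": [
    [[0.003, 0, 0, 0, 0, 0, 255], [0.003, 0, 0, 0, 0, 0, 255], [0.003, 0, 0, 0, 0, 0, 255], [0.003, 0, 0, 0, 0, 0, 255], [0.003, 0, 0, 0, 0, 0, 255]]
  ]
}}

```text
t: 8.13
tool_pos: [0.575, 0.1234, 0.0179]
tool_rot: [[0.96, -0.281, -0.002], [-0.281, -0.96, 0.0], [-0.002, 0.001, -1.0]]
ft_force: [-2.3, 1.2, 0.9]
finger_gap: -0.003
gripper_force: 0.0
```

```bash
python3 r.py; python3 m.py 1 | grep -v hist
```

```text
reader xy [-0.188   0.0573] z 0.0179 f_reader [-2.5  0.5] 0.9 t 8.1333 axis [1.     0.0028]
scene [0.739 0.015] -0.288 w 0 []
1 201 tab x [-0.1921 -0.1699 -0.1672] y [0.0375 0.0681 0.0865] z 0.0991
    0    2   70  140  109  126  126  112  139   35]
-1 152 tab x [-0.1233 -0.1172 -0.1153] y [-0.0829 -0.0542 -0.0314] z 0.0991
   0   0   0   0   0   0]
top [0.739 0.015] -0.288 w 0 []
  30  67  51  98  76  86]
-1 114 tab x [-0.1227 -0.121  -0.1145] y [-0.0885 -0.0635 -0.0388] z 0.0993
```

In contact (2.5 N) and the tab is moving. Pushing on.

Call:
{"name": "step_arm", "arguments": {
  "series": [
    [[0.004, 0, 0, 0, 0, 0, 255], [0.005, 0, 0, 0, 0, 0, 255], [0.005, 0, 0, 0, 0, 0, 255], [0.005, 0, 0, 0, 0, 0, 255], [0.005, 0, 0, 0, 0, 0, 255]]
  ]
}}

```text
t: 8.65
tool_pos: [0.5994, 0.1163, 0.0179]
tool_rot: [[0.96, -0.281, -0.001], [-0.281, -0.96, -0.0], [-0.0, 0.0, -1.0]]
ft_force: [-2.9, 0.1, -1.0]
finger_gap: 0.002
gripper_force: 0.0
```

Call:
{"name": "step_arm", "arguments": {
  "series": [
    [[0.005, 0, 0, 0, 0, 0, 255], [0.005, 0, 0, 0, 0, 0, 255], [0.005, 0, 0, 0, 0, 0, 255], [0.005, 0, 0, 0, 0, 0, 255], [0.005, 0, 0, 0, 0, 0, 255]]
  ]
}}

```text
t: 9.07
tool_pos: [0.6235, 0.1093, 0.018]
tool_rot: [[0.96, -0.281, -0.0], [-0.281, -0.96, -0.0], [-0.0, 0.0, -1.0]]
ft_force: [-2.7, 0.3, -0.6]
finger_gap: -0.002
gripper_force: 0.0
```

Call:
{"name": "step_arm", "arguments": {
  "series": [
    [[0.005, 0, 0, 0, 0, 0, 255], [0.004, 0, 0, 0, 0, 0, 255], [0.004, 0, 0, 0, 0, 0, 255], [0.003, 0, 0, 0, 0, 0, 255], [0.002, 0, 0, 0, 0, 0, 255]]
  ]
}}

```text
t: 9.48
tool_pos: [0.6412, 0.1044, 0.0182]
tool_rot: [[0.96, -0.282, 0.001], [-0.282, -0.96, 0.0], [0.001, -0.0, -1.0]]
ft_force: [-2.3, 0.6, -1.1]
finger_gap: 0.001
gripper_force: 0.0
```

```bash
python3 r.py; python3 m.py 1 | grep -v hist
```

```text
reader xy [-0.1192  0.0579] z 0.0182 f_reader [-2.3 -0.1] -1.1 t 9.4833 axis [1.     0.0026]
scene [0.739 0.015] -0.288 w 0 []
1 8 tab x [-0.1288 -0.1265 -0.1251] y [0.0715 0.0726 0.0743] z 0.0768
 1001  968  888  254  127    0    0    0    7   13]
-1 149 tab x [-0.1226 -0.1173 -0.1153] y [-0.0848 -0.0544 -0.0317] z 0.0988
   0   0   0   0   0   0]
top [0.739 0.015] -0.288 w 0 []
1 8 tab x [-0.1313 -0.1288 -0.1269] y [0.0289 0.0473 0.0506] z 0.0968
  12   0   0   0   1  25]
-1 105 tab x [-0.1228 -0.1212 -0.1146] y [-0.0886 -0.0636 -0.0388] z 0.0993
   0   0   0   0   0   0]
```

Just short of the stop. I will go in 1.5 mm rows until the force climbs.

Call:
{"name": "step_arm", "arguments": {
  "series": [
    [[0.0015, 0, 0, 0, 0, 0, 255], [0.0015, 0, 0, 0, 0, 0, 255], [0.0015, 0, 0, 0, 0, 0, 255], [0.001, 0, 0, 0, 0, 0, 255], [0.001, 0, 0, 0, 0, 0, 255]]
  ]
}}

```text
t: 10.0
tool_pos: [0.647, 0.1028, 0.0184]
tool_rot: [[0.96, -0.281, 0.001], [-0.281, -0.96, 0.0], [0.0, -0.0, -1.0]]
ft_force: [-2.4, 1.0, 1.7]
finger_gap: -0.002
gripper_force: 0.0
```

```bash
python3 r.py
```

```text
reader xy [-0.1132  0.058 ] z 0.0184 f_reader [-2.6  0.3] 1.7 t 10.0 axis [1.     0.0028]
```

Call:
{"name": "step_arm", "arguments": {
  "series": [
    [[0.001, 0, 0, 0, 0, 0, 255], [0.001, 0, 0, 0, 0, 0, 255], [0.001, 0, 0, 0, 0, 0, 255]]
  ]
}}

```text
t: 10.25
tool_pos: [0.6477, 0.1022, 0.0179]
tool_rot: [[0.96, -0.281, -0.003], [-0.281, -0.96, 0.0], [-0.003, 0.001, -1.0]]
ft_force: [-7.6, 2.5, 3.0]
finger_gap: 0.002
gripper_force: 0.0
```

```bash
python3 r.py
```

```text
reader xy [-0.1123  0.0576] z 0.0179 f_reader [-8.   0.3] 3.0 t 10.25 axis [1.     0.0027]
```

Call:
{"name": "step_arm", "arguments": {
  "series": [
    [[0.001, 0, 0, 0, 0, 0, 255], [0.001, 0, 0, 0, 0, 0, 255], [0, 0, 0, 0, 0, 0, 255], [0, 0, 0, 0, 0, 0, 255]]
  ]
}}

```text
t: 10.58
tool_pos: [0.6472, 0.1018, 0.0175]
tool_rot: [[0.96, -0.281, -0.007], [-0.281, -0.96, 0.001], [-0.007, 0.002, -1.0]]
ft_force: [-9.4, 2.3, 4.3]
finger_gap: -0.005
gripper_force: 0.0
```

```bash
python3 r.py
```

```text
reader xy [-0.1126  0.0572] z 0.0175 f_reader [-9.7 -0.4] 4.3 t 10.5833 axis [1.     0.0028]
```

The TCP has stalled at 10 N, so the lane is on its hard stop. I will back off, rise, and move over behind the red tab.

Call:
{"name": "step_arm", "arguments": {
  "series": [
    [[-0.01, 0, 0, 0, 0, 0, 255], [-0.02, 0, 0, 0, 0, 0, 255], [0, 0, -0.02, 0, 0, 0, 255], [0, 0, -0.04, 0, 0, 0, 255], [0, 0, -0.04, 0, 0, 0, 255]]
  ]
}}

```text
t: 11.0
tool_pos: [0.6216, 0.1093, 0.1176]
tool_rot: [[0.96, -0.281, -0.003], [-0.281, -0.96, -0.001], [-0.002, 0.002, -1.0]]
ft_force: [1.3, 1.4, 0.1]
finger_gap: -0.0
gripper_force: 0.0
```

Call:
{"name": "step_arm", "arguments": {
  "series": [
    [[0, 0, -0.025, 0, 0, 0, 255], [0.01, 0.03, 0, 0, 0, 0, 255], [0.016, 0.03, 0, 0, 0, 0, 255], [0.016, 0.03, 0, 0, 0, 0, 255], [0.016, 0.027, 0, 0, 0, 0, 255]]
  ]
}}

```text
t: 11.42
tool_pos: [0.6466, -0.0208, 0.1441]
tool_rot: [[0.96, -0.281, 0.004], [-0.281, -0.96, -0.001], [0.004, 0.0, -1.0]]
ft_force: [0.1, 0.2, 0.2]
finger_gap: -0.002
gripper_force: 0.0
```

Call:
{"name": "step_arm", "arguments": {
  "series": [
    [[0, 0, 0, 0, 0, 0, 255], [0, 0, 0, 0, 0, 0, 255], [0, 0, 0, 0, 0, 0, 255]]
  ]
}}

```text
t: 11.67
tool_pos: [0.6457, -0.0191, 0.1431]
tool_rot: [[0.959, -0.282, 0.001], [-0.282, -0.959, 0.0], [0.001, -0.0, -1.0]]
ft_force: [0.5, 0.6, -0.4]
finger_gap: -0.001
gripper_force: 0.0
```

```bash
python3 r.py; python3 m.py 1 | grep tab
```

```text
reader xy [-0.0798 -0.0592] z 0.1431 f_reader [0.3 0.7] -0.4 t 11.6667 axis [1.     0.0018]
-1 148 tab x [-0.1232 -0.1171 -0.1155] y [-0.0833 -0.0536 -0.0325] z 0.0982
-1 110 tab x [-0.123  -0.1214 -0.1145] y [-0.0886 -0.0632 -0.0391] z 0.0994
```

Call:
{"name": "step_arm", "arguments": {
  "series": [
    [[0, 0, 0.025, 0, 0, 0, 255], [0, 0, 0.03, 0, 0, 0, 255], [0, 0, 0.03, 0, 0, 0, 255], [0, 0, 0.02, 0, 0, 0, 255], [0, 0, 0.014, 0, 0, 0, 255]]
  ]
}}

```text
t: 12.18
tool_pos: [0.6435, -0.0172, 0.0215]
tool_rot: [[0.96, -0.279, -0.004], [-0.279, -0.96, 0.0], [-0.004, 0.001, -1.0]]
ft_force: [0.2, 0.1, 0.0]
finger_gap: 0.003
gripper_force: 0.0
```

Call:
{"name": "step_arm", "arguments": {
  "series": [
    [[0, 0, 0.004, 0, 0, 0, 255], [0, 0, 0, 0, 0, 0, 255], [0, 0, 0, 0, 0, 0, 255]]
  ]
}}

```text
t: 12.43
tool_pos: [0.646, -0.0181, 0.0207]
tool_rot: [[0.96, -0.28, 0.001], [-0.28, -0.96, -0.0], [0.001, -0.0, -1.0]]
ft_force: [-0.0, -0.2, -0.1]
finger_gap: -0.004
gripper_force: 0.0
```

```bash
python3 r.py; python3 - <<'E'
from h import *
o=np.array([.739,.015]);y=-.288;R=np.array([[np.cos(y),-np.sin(y)],[np.sin(y),np.cos(y)]])
for n in("scene","top"):
    im=cams.get_image(n); a=cloud(im).reshape(-1,3); l=np.c_[(a[:,:2]-o)@R,a[:,2]]
    q=l[(im["range_z"].ravel()>0)&(abs(l[:,1]-.06)<.035)&(l[:,2]>.06)&(l[:,2]<.1)&(l[:,0]<-.08)&(l[:,0]>-.2)]
    print(n,len(q),np.percentile(q[:,0],[3,50,97]) if len(q) else "")
    if n=="scene": cv2.imwrite("pics/d.png",cv2.resize(im["frame"][200:320,260:420,::-1],None,fx=5,fy=5,interpolation=cv2.INTER_CUBIC))
E
```

```text
reader xy [-0.0798 -0.0582] z 0.0207 f_reader [ 0.  -0.2] -0.1 t 12.4333 axis [1.    0.004]
scene 164 [-0.10180039 -0.09544308 -0.0936794 ]
top 108 [-0.10127344 -0.09961804 -0.09328368]
```

View pics/d.png

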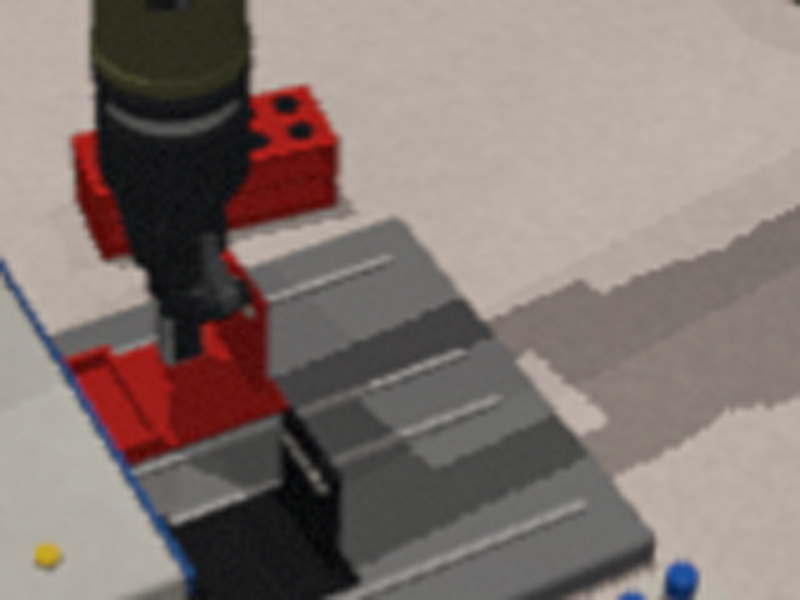

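The black tab is at its home place. The fingertips are set down behind the red tab (tip about px 180,350, tab at 250,310). Now I will push the red lane out.

Call:
{"name": "step_arm", "arguments": {
  "series": [
    [[-0.006, 0, 0, 0, 0, 0, 255], [-0.006, 0, 0, 0, 0, 0, 255], [-0.004, 0, 0, 0, 0, 0, 255], [-0.003, 0, 0, 0, 0, 0, 255], [-0.003, 0, 0, 0, 0, 0, 255]]
  ]
}}

```text
t: 12.95
tool_pos: [0.6246, -0.0129, 0.0206]
tool_rot: [[0.96, -0.281, 0.002], [-0.281, -0.96, -0.0], [0.002, -0.0, -1.0]]
ft_force: [2.8, -1.6, -1.0]
finger_gap: -0.002
gripper_force: 0.0
```

Call:
{"name": "step_arm", "arguments": {
  "series": [
    [[-0.003, 0, 0, 0, 0, 0, 255], [-0.003, 0, 0, 0, 0, 0, 255], [-0.003, 0, 0, 0, 0, 0, 255], [-0.003, 0, 0, 0, 0, 0, 255], [-0.004, 0, 0, 0, 0, 0, 255]]
  ]
}}

```text
t: 13.37
tool_pos: [0.6096, -0.0083, 0.0204]
tool_rot: [[0.96, -0.281, 0.002], [-0.281, -0.96, -0.0], [0.002, -0.0, -1.0]]
ft_force: [3.4, -0.5, 2.0]
finger_gap: 0.004
gripper_force: 0.0
```

Call:
{"name": "step_arm", "arguments": {
  "series": [
    [[-0.005, 0, 0, 0, 0, 0, 255], [-0.005, 0, 0, 0, 0, 0, 255], [-0.005, 0, 0, 0, 0, 0, 255], [-0.005, 0, 0, 0, 0, 0, 255], [-0.005, 0, 0, 0, 0, 0, 255]]
  ]
}}

```text
t: 13.78
tool_pos: [0.5845, -0.0009, 0.0202]
tool_rot: [[0.96, -0.281, 0.0], [-0.281, -0.96, 0.0], [0.0, -0.0, -1.0]]
ft_force: [2.5, -0.4, 1.2]
finger_gap: 0.005
gripper_force: 0.0
```

```bash
python3 r.py; python3 m.py 1 | grep tab
```

```text
reader xy [-0.1436 -0.0592] z 0.0202 f_reader [2.5 0.3] 1.2 t 13.7833 axis [1.     0.0028]
-1 125 tab x [-0.1645 -0.1477 -0.1359] y [-0.0656 -0.0459 -0.0309] z 0.0995
-1 53 tab x [-0.1676 -0.1666 -0.1611] y [-0.0892 -0.0744 -0.0396] z 0.0983
```

Call:
{"name": "step_arm", "arguments": {
  "series": [
    [[-0.005, 0, 0, 0, 0, 0, 255], [-0.005, 0, 0, 0, 0, 0, 255], [-0.005, 0, 0, 0, 0, 0, 255], [-0.005, 0, 0, 0, 0, 0, 255], [-0.004, 0, 0, 0, 0, 0, 255]]
  ]
}}

```text
t: 14.3
tool_pos: [0.5611, 0.0057, 0.0199]
tool_rot: [[0.96, -0.281, -0.001], [-0.281, -0.96, 0.0], [-0.001, 0.0, -1.0]]
ft_force: [3.1, -1.0, -0.5]
finger_gap: -0.002
gripper_force: 0.0
```

Call:
{"name": "step_arm", "arguments": {
  "series": [
    [[-0.003, 0, 0, 0, 0, 0, 255], [-0.002, 0, 0, 0, 0, 0, 255], [-0.002, 0, 0, 0, 0, 0, 255], [-0.0015, 0, 0, 0, 0, 0, 255], [-0.0015, 0, 0, 0, 0, 0, 255]]
  ]
}}

```text
t: 14.72
tool_pos: [0.5522, 0.0083, 0.0201]
tool_rot: [[0.96, -0.281, -0.0], [-0.281, -0.96, -0.0], [-0.0, 0.0, -1.0]]
ft_force: [2.2, -1.4, -0.2]
finger_gap: 0.0
gripper_force: 0.0
```

```bash
python3 r.py
```

```text
reader xy [-0.1772 -0.0594] z 0.0201 f_reader [ 2.5 -0.7] -0.2 t 14.7167 axis [1.     0.0028]
```

Call:
{"name": "step_arm", "arguments": {
  "series": [
    [[-0.0015, 0, 0, 0, 0, 0, 255], [-0.0015, 0, 0, 0, 0, 0, 255], [-0.001, 0, 0, 0, 0, 0, 255], [-0.001, 0, 0, 0, 0, 0, 255]]
  ]
}}

```text
t: 15.05
tool_pos: [0.5512, 0.009, 0.0207]
tool_rot: [[0.96, -0.281, 0.007], [-0.281, -0.96, -0.001], [0.007, -0.001, -1.0]]
ft_force: [8.9, -3.1, -3.3]
finger_gap: -0.0
gripper_force: 0.0
```

```bash
python3 r.py
```

```text
reader xy [-0.1783 -0.0591] z 0.0207 f_reader [ 9.4 -0.5] -3.3 t 15.05 axis [1.     0.0029]
```

One more small press to confirm the stop. Then I will back off and lift clear.

Call:
{"name": "step_arm", "arguments": {
  "series": [
    [[-0.001, 0, 0, 0, 0, 0, 255], [-0.001, 0, 0, 0, 0, 0, 255], [0, 0, 0, 0, 0, 0, 255], [0, 0, 0, 0, 0, 0, 255]]
  ]
}}

```text
t: 15.38
tool_pos: [0.5514, 0.0093, 0.0212]
tool_rot: [[0.96, -0.281, 0.01], [-0.281, -0.96, -0.001], [0.01, -0.001, -1.0]]
ft_force: [10.6, -3.4, -3.3]
finger_gap: -0.001
gripper_force: 0.0
```

Call:
{"name": "step_arm", "arguments": {
  "series": [
    [[0.01, 0, 0, 0, 0, 0, 255], [0.015, 0, 0, 0, 0, 0, 255], [0, 0, -0.02, 0, 0, 0, 255], [0, 0, -0.035, 0, 0, 0, 255], [0, 0, -0.035, 0, 0, 0, 255]]
  ]
}}

```text
t: 15.8
tool_pos: [0.5668, 0.0036, 0.1092]
tool_rot: [[0.96, -0.282, -0.008], [-0.282, -0.96, 0.001], [-0.008, 0.001, -1.0]]
ft_force: [-0.2, -0.6, -0.2]
finger_gap: -0.003
gripper_force: 0.0
```

Call:
{"name": "step_arm", "arguments": {
  "series": [
    [[0, 0, -0.04, 0, 0, 0, 255], [0, 0, -0.04, 0, 0, 0, 255], [0, 0, -0.04, 0, 0, 0, 255], [0, 0.03, 0, 0, 0, 0, 255], [0, 0.03, 0, 0, 0, 0, 255]]
  ]
}}

```text
t: 16.22
tool_pos: [0.554, -0.0536, 0.2335]
tool_rot: [[0.961, -0.278, 0.005], [-0.278, -0.961, -0.0], [0.005, -0.001, -1.0]]
ft_force: [0.4, -0.9, -1.9]
finger_gap: 0.004
gripper_force: 0.0
```

Call:
{"name": "step_arm", "arguments": {
  "series": [
    [[0, 0.035, 0, 0, 0, 0, 255], [0, 0.035, 0, 0, 0, 0, 255], [0, 0.035, 0, 0, 0, 0, 255], [0, 0.035, 0, 0, 0, 0, 255], [0, 0.03, 0, 0, 0, 0, 255]]
  ]
}}

```text
t: 16.63
tool_pos: [0.5027, -0.2185, 0.2296]
tool_rot: [[0.96, -0.282, -0.003], [-0.282, -0.96, 0.001], [-0.003, -0.001, -1.0]]
ft_force: [0.3, -0.9, 0.2]
finger_gap: 0.001
gripper_force: 0.0
```

Call:
{"name": "step_arm", "arguments": {
  "series": [
    [[0, 0, 0, 0, 0, 0, 255], [0, 0, 0, 0, 0, 0, 255], [0, 0, 0, 0, 0, 0, 255], [0, 0, 0, 0, 0, 0, 255]]
  ]
}}

```text
t: 16.97
tool_pos: [0.5047, -0.216, 0.2298]
tool_rot: [[0.96, -0.28, -0.001], [-0.28, -0.96, 0.001], [-0.001, -0.001, -1.0]]
ft_force: [-0.7, -0.5, 0.3]
finger_gap: -0.001
gripper_force: 0.0
```

```bash
python3 r.py; sed -i 's/-.085-.04\*(s>0)/-.08/' m.py; python3 m.py 1 ; python3 - <<'E'
from h import *
im=cams.get_image("top"); cv2.imwrite("pics/e.png",im["frame"][...,::-1])
E
```

```text
reader xy [-0.1591 -0.2881] z 0.2298 f_reader [-0.5 -0.7] 0.3 t 16.9667 axis [1.     0.0038]
scene [0.739 0.015] -0.288 w 0 []
1 169 tab x [-0.1017 -0.0953 -0.0937] y [0.0403 0.0677 0.088 ] z 0.0991
  hist x z>.055 [  0   0   0   0   0   0   0   0   0   0   0   0   0   0  25 166   0   0
   0   0   0   0   0   0]
-1 154 tab x [-0.201  -0.1955 -0.1931] y [-0.0822 -0.0521 -0.0321] z 0.0989
  hist x z>.055 [  0   0   0   0  18 154   0   0   0   0   0   0   0   0   0   0   0   0
   0   0   0   0   0   0]
top [0.739 0.015] -0.288 w 0 []
1 108 tab x [-0.1013 -0.0996 -0.0926] y [0.031  0.0554 0.0799] z 0.099
  hist x z>.055 [ 0  0  0  0  0  0  0  0  0  0  0  0  0  0 56 73  0  0  0  0  0  0  0 75]
-1 98 tab x [-0.2008 -0.1987 -0.1929] y [-0.0887 -0.0632 -0.039 ] z 0.0997
  hist x z>.055 [ 0  0  0  0 26 82  0  0  0  0  0  0  0  0  0  0  0  0  0  0  0  0  0  0]
```

View pics/e.png

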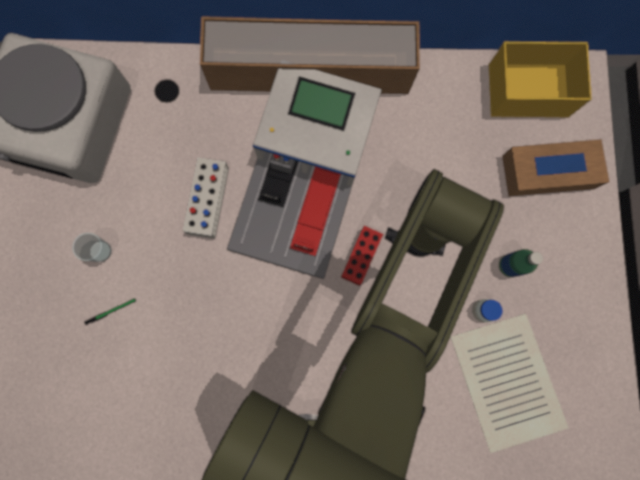

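The top view shows the black lane home (tab about px 275,190), the red lane out (tab about 305,245), and the bystanders where they were. The tabs measure 99.5 mm apart along the lane, which fits both being on their stops.

```bash
python3 -c "
from plant import ctrl
print(ctrl.job_done())"
```

```text
the job is handed in; nothing more can be done
None
```

The black lane was pushed fully home and then the red lane fully out, each against its hard stop; the rack of tubes was not touched, the bystanders look unmoved, and the job is handed in at about 17 s.

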